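# Square up a pile of die plates and prove the spring pad

## Robot

A 6-joint arm with a two-finger parallel gripper is mounted at the origin on the work surface. World frame = base frame: x ahead of the robot, y to its left, z up, the work surface at z = 0. Lengths are in m, angles in rad, forces in N, time in s.
With the tool pointing down it reaches from about 0.275 to 0.975 m from the base axis. Payload 8.4 kg.
Tool frame: the origin (TCP) lies between the finger pads; the fingertips stand 25 mm ahead of it and the grasp point (between the pads) lies 6 mm ahead of it; z points along the fingers, y is the line along which they close (so a half turn about z gives the same grasp; the last joint's range is limited). The gripper opens to 92 mm and grips with 3 to 60 N. Pads are 20 mm wide; open, the fingers measure 128 mm over their backs; the gripper's body (75 mm by 189 mm) begins 69 mm behind the grasp point.
Start: joints at [-1.113, 0.353, 1.633, -0, 1.155, -0.002], TCP at [0.277, -0.56, 0.24] pointing down, gripper open.
Joint ranges: [-2.63, 2.63], [-0.92, 2.1], [0.06, 2.66], [-1.3, 4.44], [0, 2.69], [-3.02, 3.02]. Speed limits (rad/s): [2.22, 2.22, 2.79, 3.14, 3.14, 3.14].

## Interface

Orientations are given as a unit quaternion [w, x, y, z].
In Python, from station import ctrl gives the robot as it stands.
- The arm moves only by the tool apply_moves, never from a script. Its argument "increments" is a list of rows, each an object with "delta_pos": the shift along the tool's x, y, z in mm, a list of three; "twist": the turn about the tool's z in rad; "claw": the opening in per cent of the stroke, from 0 (shut) to 100 (fully open). In form: [{"delta_pos": [x, y, z], "twist": twist, "claw": claw}, ...]. A call has 1 to 5 rows; each row shifts and turns the commanded pose from where the row before left it, along the tool's axes as they then stand; what a row does not reach is not made up. A row lasts 1/8 s, in which the tool goes at most 62.5 mm and 10.7 degrees, less where a joint would pass 70% of its speed; a pose out of reach is approached as far as the arm can. A call with a gripper value outside its range is refused whole. The fingers move at their own pace and stop on an object; "force" is the grip in N (left out, the last holds). Time passes only in rows, so rows that do not move let the fingers close. It gives the time, the measured TCP pose, the force, the opening and the grip force at its end, in the units of the state.
- ctrl.sense(): the state, without advancing time (a new reading comes with each control period).
- ctrl.read_camera(name): name is "scene" or "side" or "wrist"; returns the picture (384x512x3 uint8, red, green, blue); there is no depth.
- ctrl.camera_model(name): a dict with "intrinsics" (3x3 intrinsics, pixels), "R" (3x3) and "t" (3): a world point X has camera coordinates R X + t; the wrist camera has in their place "T_tool_cam" (4x4, takes a point from camera to tool coordinates, whose origin is the TCP and whose axes are the flange's). Camera axes: x right, y down, z forward; pixel columns grow to the right and rows downward; lengths in m; the calibration is good to about 2 mm. A picture is of the moment at which its call begins: read the wrist's pose just before it. camera_model takes no time and is no camera call.
- ctrl.sign_off(): hands the job in; it is judged then, once.
The state is a dict: "clock": time; "qpos": joint angles; "qvel": joint speeds; "effort": joint torques, N m; "tool_pos": TCP position; "tcp_rot": TCP orientation; "force": force on the tool from outside, world axes, zero at the start; "wrist_torque": the same for the moment, N m; "opening": finger opening in m; "gripper_force": force on a finger pad.
Only numpy, scipy, OpenCV 4.12 (cv2) and the standard library are available. Lean on these libraries where they do the work, as an engineer would, in place of code of your own. Each camera call takes 0.05 s, during which the arm holds its last target. There are 200 camera calls.

## Task

Slide the loose aluminium plate off the feed ledge onto the two plates lying crooked on the die nest's spring pad, and push all three gently home against both stop bars so that they make one square, flush pile. Then press the squared pile down until the spring pad bottoms and let it rise again, leaving the pile square. Don't ram the plates, and leave the mallet, can and cup alone.

Things in the scene. Friction and masses are not known exactly. Their poses are not given: they have to be found in the camera images.
- nest: Fixed steel die nest. Origin: on the bench straight below the centre of the finished pile; x points to the far stop bar, y to the left stop bar, z up. Shoe 25 mm thick, x -90..120, y -85..105 mm. A plate fully home has its origin at x=0, y=0 and axes parallel to the nest's. Two 22 mm guide posts (32 mm foot) at x=96, y=+-60 mm, top z=100 mm, behind the far bar.
- far_stop (a point): Middle of the far stop bar's inner face, at its top edge (nest x=50, y=-5, z=75 mm). The bar is 16 mm thick and runs along y from -65 to 55 mm.
- left_stop (a point): Middle of the left stop bar's inner face, at its top edge (nest x=-5, y=65, z=75 mm). The bar is 16 mm thick and runs along x from -50 to 40 mm.
- ledge (a point): Middle of the top of the feed ledge, a level shelf at z=62.5 mm (1.5 mm above two stacked plates): nest x -75..75, y -309..-119 mm, this point at y=-214. Between ledge and finished pile is a gap 54 mm wide, open down to the shoe at z=25 mm, where fingers can stand; the pile's near (-x) side is open too.
- pad_top (a point): Centre of the spring pad's top face under the pile, 76 mm (x) by 104 mm (y), smaller than the plates; at z=45 mm when up.
- pad (a joint): Spring pad travel in m: 0 up, 0.005 bottomed. Needs about 4 to 8 N on the pile to start moving and about 9 to 13 N to bottom.
- plate_low: Bottom aluminium plate, 100 mm (x) by 130 mm (y) by 8 mm thick, about 0.26 kg, lying askew on the spring pad, too wide to grip. Origin: centre of its underside (z=45 mm in the nest).
- plate_mid: Middle plate, same shape, lying askew on plate_low. Origin: centre of its underside (z=53 mm in the nest).
- plate_feed: Third plate, same shape, lying on the feed ledge at the start; it goes on top of plate_mid. Origin: centre of its underside (z=61 mm in the nest when stacked).
- mallet: Bystander: hand hammer lying on the bench. Origin: its underside.
- can: Bystander: steel can, 60 mm diameter, 110 mm high. Origin: centre of its underside.
- pin_cup: Bystander: grey plastic cup, 70 mm diameter, 60 mm high. Origin: centre of its underside.
Things that resemble listed ones, but are neither listed nor needed, are in the scene too. What is shaped like the plate_low but yellow is not meant.

How it is judged:
On the way, in this order (a step that is already met when the one before it is completed fails the run):
1. all three plates are stacked in order and lie flush against both stop bars (x of plate_low in the frame of nest between -0.002 and 0.002 m and y of plate_low in the frame of nest between -0.002 and 0.002 m and z of plate_low in the frame of nest between 0.043 and 0.047 m and angle between the x axis of each of plate_low, plate_mid, plate_feed and the x axis of nest, either way round below 0.025 rad and angle between each of plate_low, plate_mid, plate_feed's own z axis and vertical below 0.03 rad and x of plate_mid in the frame of nest between -0.002 and 0.002 m and y of plate_mid in the frame of nest between -0.002 and 0.002 m and z of plate_mid in the frame of nest between 0.051 and 0.055 m and x of plate_feed in the frame of nest between -0.002 and 0.002 m and y of plate_feed in the frame of nest between -0.002 and 0.002 m and z of plate_feed in the frame of nest between 0.059 and 0.063 m and value of joint pad below 0.0015 m), for 0.2 s.
2. the squared pile is pressed down until the spring pad bottoms (x of plate_low in the frame of nest between -0.002 and 0.002 m and y of plate_low in the frame of nest between -0.002 and 0.002 m and angle between the x axis of each of plate_low, plate_mid, plate_feed and the x axis of nest, either way round below 0.025 rad and angle between each of plate_low, plate_mid, plate_feed's own z axis and vertical below 0.03 rad and x of plate_mid in the frame of nest between -0.002 and 0.002 m and y of plate_mid in the frame of nest between -0.002 and 0.002 m and x of plate_feed in the frame of nest between -0.002 and 0.002 m and y of plate_feed in the frame of nest between -0.002 and 0.002 m and value of joint pad above 0.0042 m), for 0.1 s.
At the end, for the whole second after the job is handed in: The three plates lie at rest in one pile on the spring pad (plate_low, plate_mid, plate_feed from below), each within 2 mm of fully home against both stop bars, within 0.025 rad of parallel to them, flat, and within 2 mm of its stacked height; the pad is up again (under 1.5 mm down) (all of step 1 and linear speed of each of plate_low, plate_mid, plate_feed below 0.01 m/s); the robot touches nothing.
It fails at once if the mallet, the can or the cup is shifted by more than 30 mm (distance of any of mallet, can, pin_cup from where it was at the start of the episode above 0.03 m).
It fails at once if the fingers ram a plate (over 60 N) (contact force between the fingers and plate_low above 60 N or contact force between the fingers and plate_mid above 60 N or contact force between the fingers and plate_feed above 60 N).
It also fails if it takes over 72 s, if anything falls off the work surface, if the arm or the gripper's body presses on something with over 40 N, if the wrist force passes 120 N, or if a joint passes its speed limit or range.

## Working session

There is one attempt and no reset: what is moved stays moved. The work goes in short steps, Python scripts to look and compute and a tool call to move; the robot and the scene stay as the last step left them, time stands still between calls to the robot, and variables do not carry over. Pictures are saved under pics/ and viewed, at most 10 in all, crops included, and the job is handed in when it is done.

Besides the shell and the picture viewer there is one more tool, called after "Call:" by a JSON object that holds its "method" and its "body", one argument or row to a line. apply_moves: Moves the arm, as the interface text tells. Its arguments: {"type":"object","properties":{"increments":{"type":"array","items":{"type":"object","properties":{"delta_pos":{"type":"array","items":{"type":"number"}},"twist":{"type":"number"},"claw":{"type":"number"}}}},"force":{"type":"number"}},"required":["increments"]}

```bash
ls; mkdir -p pics; python3 - <<'E'
from station import ctrl
import cv2
print(ctrl.sense())
for n in ["scene","side"]:
    m=ctrl.camera_model(n);print(n,m)
    cv2.imwrite(f"pics/{n}0.png",cv2.resize(ctrl.read_camera(n)[:,:,::-1],(800,600),interpolation=cv2.INTER_CUBIC))
print(ctrl.camera_model("wrist"))
E
```

```text
pics
{'clock': 0.0, 'qpos': array([-1.11337349e+00,  3.53678740e-01,  1.63413831e+00,  6.86587023e-06,
        1.15518368e+00, -2.37346733e-03]), 'qvel': array([-0.00195595,  0.00028583, -0.00034326,  0.00069232, -0.00011506,
        0.0003009 ]), 'effort': array([ 1.41600183e-03, -5.93831849e+01, -3.34215832e+01,  6.98065432e-02,
        2.31838570e-02, -1.33222411e-04]), 'tool_pos': array([ 0.2771656 , -0.55966533,  0.23884277]), 'tcp_rot': array([-6.86600205e-04,  9.73689684e-01,  2.27876947e-01, -1.55748420e-04]), 'force': array([0.61649894, 0.64685454, 0.16093398]), 'wrist_torque': array([ 0.03783398, -0.09514284,  0.02412947]), 'gripper_force': 0.0, 'opening': 0.09169316862637086}
scene {'intrinsics': array([[442.9644763 ,   0.        , 256.94128131],
       [  0.        , 442.9644763 , 187.86434033],
       [  0.        ,   0.        ,   1.        ]]), 'R': array([[ 0.86583823,  0.50030947, -0.00382096],
       [ 0.4269827 , -0.74287612, -0.51557817],
       [-0.26078714,  0.4447758 , -0.85683403]]), 't': array([-0.48641935, -0.16280507,  1.44764416])}
side {'intrinsics': arra
[... 177 characters left out ...]
-0.410175  ,  0.01071033],
       [-0.30862325,  0.66849483, -0.67665822],
       [ 0.27038848, -0.62037983, -0.73621935]]), 't': array([0.51990156, 0.19963042, 1.13323196])}
{'intrinsics': array([[344.63941381,   0.        , 260.31388593],
       [  0.        , 344.63941381, 193.39746301],
       [  0.        ,   0.        ,   1.        ]]), 'T_tool_cam': array([[ 4.35617084e-04, -9.57209998e-01, -2.89393901e-01,
         8.23912886e-02],
       [ 9.99999619e-01,  6.35729835e-04, -5.97490254e-04,
         1.17822134e-03],
       [ 7.55899982e-04, -2.89393531e-01,  9.57209911e-01,
        -1.46765214e-01],
       [ 0.00000000e+00,  0.00000000e+00,  0.00000000e+00,
         1.00000000e+00]])}
```

View pics/scene0.png

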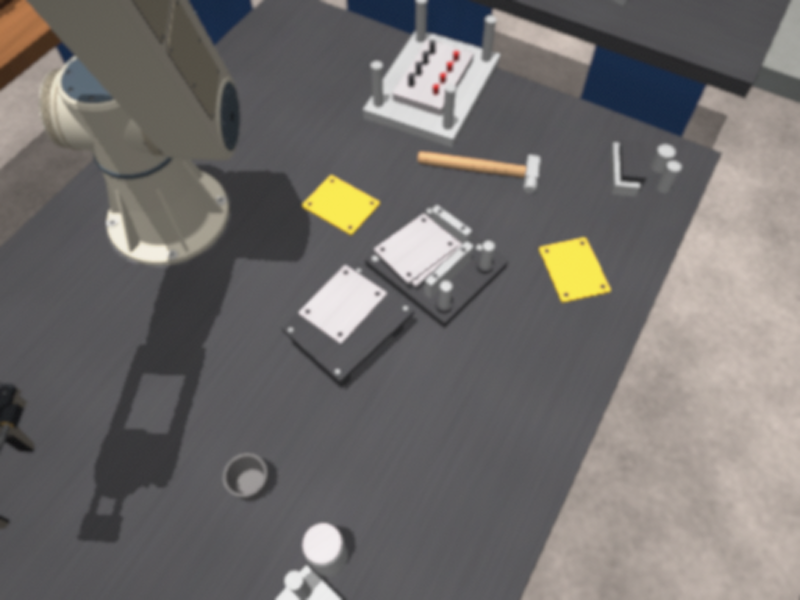

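View pics/side0.png

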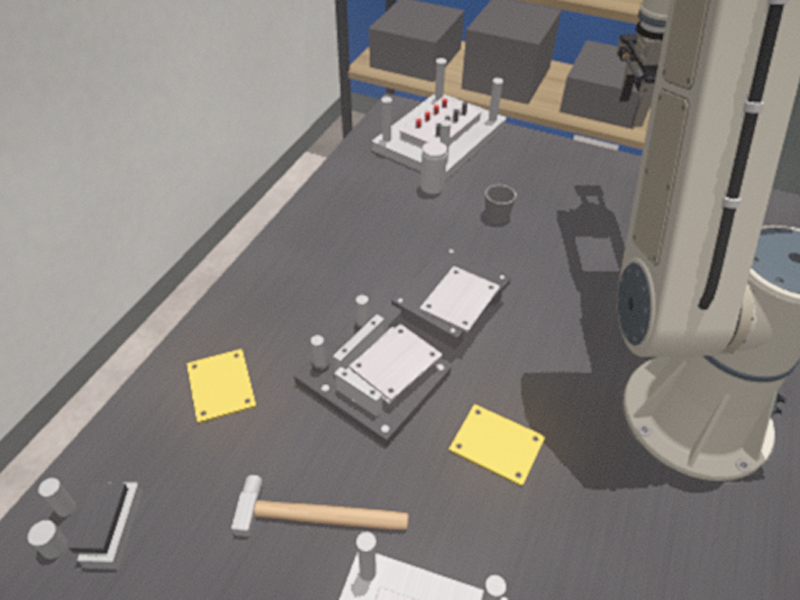

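The scene view has the nest's dark shoe at about (440,265) with guide posts at (485,255) and (443,295), and two plates at about (420,250). The ledge with the feed plate is at (345,305). The yellow look-alikes at (340,203) and (575,268) are not meant. Next I'll take enlarged crops.

```bash
python3 - <<'E'
from station import ctrl
import cv2
for n,(x,y,w,h) in {"scene":(176,126,160,120),"side":(182,152,160,130)}.items():
    a=ctrl.read_camera(n)[y:y+h,x:x+w,::-1]
    s=5 if n=="scene" else 4.6
    cv2.imwrite(f"pics/{n}1.png",cv2.resize(a,None,fx=s,fy=s,interpolation=cv2.INTER_CUBIC))
E
```

```text
(no output)
```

View pics/scene1.png

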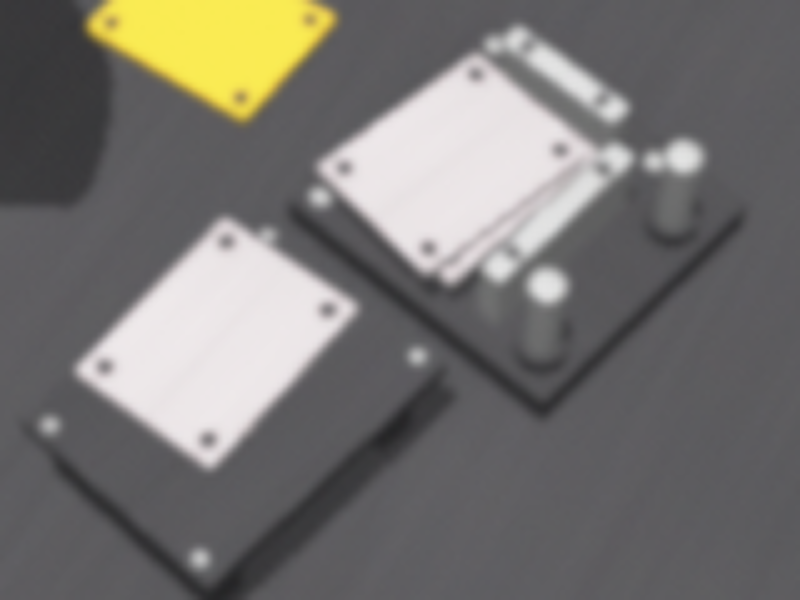

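View pics/side1.png

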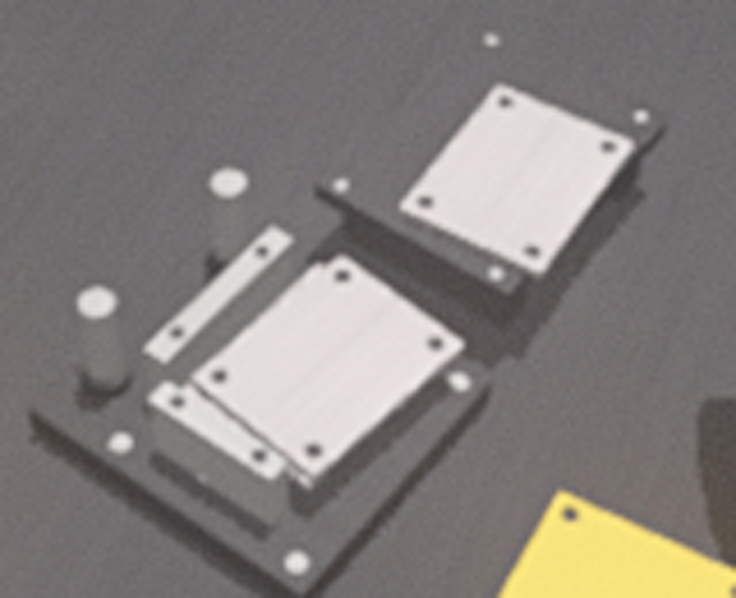

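Both crops are clear. In the scene crop the posts are at (683,157) and (547,287), the far bar runs (498,265)–(615,157), and the left bar runs (515,40)–(615,108). Only the two white metal stacks, at (455,165) and (215,340), fit the description. Next is a fit of the nest and plate poses.

```bash
cat > h.py <<'E'
import numpy as np, cv2
from station import ctrl
from scipy.optimize import least_squares
from scipy.spatial.transform import Rotation as Ro
def cam(n,s=None):
    m=ctrl.camera_model(n)
    if n!="wrist": return m["intrinsics"],m["R"],m["t"]
    s=s or ctrl.sense(); q=s["tcp_rot"]; T=np.eye(4);T[:3,:3]=Ro.from_quat(np.r_[q[1:],q[0]]).as_matrix();T[:3,3]=s["tool_pos"]
    C=np.linalg.inv(T@m["T_tool_cam"]); return m["intrinsics"],C[:3,:3],C[:3,3]
def proj(c,X):
    p=(np.atleast_2d(X)@c[1].T+c[2])@c[0].T; return p[:,:2]/p[:,2:]
def pose(p,X):  # p=x,y,yaw m
    X=np.atleast_2d(X); c,s=np.cos(p[2]),np.sin(p[2])
    return np.c_[p[0]+c*X[:,0]-s*X[:,1],p[1]+s*X[:,0]+c*X[:,1],X[:,2]]
def fit(obs,p0): # obs list of (cam, X Nx3 m, px Nx2)
    f=lambda p:np.concatenate([(proj(c,pose(p,X))-u).ravel() for c,X,u in obs])
    r=least_squares(f,p0,loss="soft_l1"); return r.x,f(r.x).reshape(-1,2)
def plate(z): return np.array([[-.05,.065,z],[.05,.065,z],[.05,-.065,z],[-.05,-.065,z]])
def rel(n,p):
    c,s=np.cos(n[2]),np.sin(n[2]);d=p[:2]-n[:2]
    return np.r_[(c*d[0]+s*d[1])*1e3,(-s*d[0]+c*d[1])*1e3,(p[2]-n[2])]
E
python3 - <<'E'
from h import *
S,D=cam("scene"),cam("side")
us=lambda a:np.array(a)/5+[176,126]-.4
ud=lambda a:np.array(a)/4.6+[182,152]-.4
Xs=np.array([[96,60,100],[96,-60,100],[58,-65,75],[58,55,75],[-50,73,75],[40,73,75],[120,-85,25],[-90,-85,25],[120,105,25],[75,-119,62.5],[-75,-309,62.5]])/1e3
Us=us([[683,157],[547,287],[498,268],[617,155],[512,38],[617,110],[543,405],[292,205],[742,212],[445,368],[25,425]])
Xd=np.array([[96,-60,100],[96,60,100],[58,55,75],[58,-65,75],[40,73,75],[-50,73,75],[120,105,25],[-90,-85,25],[75,-119,62.5],[-75,-309,62.5]])/1e3
Ud=ud([[228,182],[97,302],[157,352],[280,237],[162,395],[275,468],[35,412],[490,390],[318,188],[665,125]])
best=min((fit([(S,Xs,Us),(D,Xd,Ud)],[.6,-.1,y]) for y in np.arange(-3,3,1)),key=lambda r:abs(r[1]).sum())
n,e=best;print("nest",n,np.round(e,1).tolist())
for nm,z,a,b in [("feed",.0705,[(225,215),(358,307),(210,470),(75,370)],[(500,85),(400,207),(542,273),(635,142)]),
 ("mid",.061,[(480,52),(597,150),(428,275),(318,165)],[(318,478),(192,377),(340,255),(465,343)])]:
    P=plate(z)
    obs=[(S,P,us(a))]
    if nm=="feed": obs.append((D,P,ud([(635,142),(500,85),(400,207),(542,273)]))) if 0 else None
    p,e=fit(obs,n);print(nm,p,rel(n,p),np.round(e,1).tolist())
    for r in range(4):
        bb=np.roll(ud(b),r,axis=0);p2,e2=fit([(D,P,bb)],n)
        if abs(e2).max()<5: print(" side",rel(n,p2),np.round(abs(e2).max(),1))
E
```

```text
nest [ 0.52564754  0.16098392 -0.22487246] [[-0.1, -0.6], [-0.1, -0.8], [-1.8, 1.0], [1.3, -1.5], [-0.9, -1.1], [0.5, 0.6], [0.0, -0.7], [-1.4, -1.4], [1.0, -2.0], [0.4, -1.4], [-1.0, -1.1], [-0.1, -0.4], [-0.1, -0.3], [-0.6, 0.2], [0.3, -1.4], [-0.9, -1.5], [1.3, 0.0], [-1.8, -1.3], [0.6, -3.0], [-1.1, -1.6], [0.2, -2.0]]
feed [ 0.45423948 -0.0276465  -0.1389154 ] [-2.75489888e+01 -1.99803904e+02  8.59570548e-02] [[-0.0, 0.5], [0.0, 0.0], [0.0, -0.5], [0.0, 0.0]]
mid [ 0.50745885  0.15357526 -0.33165769] [-16.0787454  -11.27787523  -0.10678523] [[0.1, 0.1], [-1.0, 0.4], [0.3, -0.6], [0.3, 0.2]]
 side [-20.05653088 -11.63556171  -0.0932132 ] 0.4
```

Call:
{"method": "apply_moves", "body": {
  "increments": [
    {"delta_pos": [0, 0, -8], "twist": -0.177, "claw": 100},
    {"delta_pos": [0, 0, -8], "twist": -0.177, "claw": 100},
    {"delta_pos": [0, 0, -8], "twist": -0.177, "claw": 100},
    {"delta_pos": [0, 0, -8], "twist": -0.177, "claw": 100},
    {"delta_pos": [0, 0, -8], "twist": -0.177, "claw": 80}
  ]
}}

```text
clock: 0.82
tool_pos: [0.2773, -0.56, 0.2796]
tcp_rot: [-0.0, 0.781, 0.625, 0.0]
force: [-0.4, -0.5, 0.4]
opening: 0.0839
gripper_force: 0.0
```

Call:
{"method": "apply_moves", "body": {
  "increments": [
    {"delta_pos": [48, 5.5, 0], "twist": 0, "claw": 65},
    {"delta_pos": [48, 5.5, 0], "twist": 0, "claw": 65},
    {"delta_pos": [48, 5.5, 0], "twist": 0, "claw": 65},
    {"delta_pos": [48, 5.5, 0], "twist": 0, "claw": 65},
    {"delta_pos": [48, 5.5, 0], "twist": 0, "claw": 65}
  ]
}}

```text
clock: 1.45
tool_pos: [0.3582, -0.3308, 0.2796]
tcp_rot: [0.0, 0.782, 0.623, 0.0]
force: [0.2, 0.1, 0.5]
opening: 0.0601
gripper_force: 0.0
```

Call:
{"method": "apply_moves", "body": {
  "increments": [
    {"delta_pos": [48, 5.5, 0], "twist": 0, "claw": 65},
    {"delta_pos": [48, 5.5, 0], "twist": 0, "claw": 65},
    {"delta_pos": [48, 5.5, 0], "twist": 0, "claw": 65},
    {"delta_pos": [48, 5.5, 0], "twist": 0, "claw": 65},
    {"delta_pos": [48, 5.5, 0], "twist": 0, "claw": 65}
  ]
}}

```text
clock: 2.08
tool_pos: [0.4388, -0.1031, 0.2797]
tcp_rot: [0.0, 0.782, 0.623, 0.0]
force: [0.5, -0.8, 0.3]
opening: 0.0595
gripper_force: 0.0
```

Call:
{"method": "apply_moves", "body": {
  "increments": [
    {"delta_pos": [48, 5.5, 0], "twist": 0, "claw": 65},
    {"delta_pos": [48, 5.5, 0], "twist": 0, "claw": 65},
    {"delta_pos": [48, 5.5, 0], "twist": 0, "claw": 65},
    {"delta_pos": [48, 5.5, 0], "twist": 0, "claw": 65},
    {"delta_pos": [0, 0, 0], "twist": 0, "claw": 65}
  ]
}}

```text
clock: 2.7
tool_pos: [0.5036, 0.08, 0.2794]
tcp_rot: [-0.0, 0.781, 0.624, 0.0]
force: [0.8, -0.5, -0.5]
opening: 0.0598
gripper_force: 0.0
```

Call:
{"method": "apply_moves", "body": {
  "increments": [
    {"delta_pos": [0, 0, 0], "twist": 0, "claw": 65},
    {"delta_pos": [0, 0, 0], "twist": 0, "claw": 65}
  ]
}}

```text
clock: 2.95
tool_pos: [0.5026, 0.0765, 0.2796]
tcp_rot: [0.0, 0.783, 0.622, -0.0]
force: [0.2, -0.9, 0.3]
opening: 0.0598
gripper_force: 0.0
```

```bash
python3 - <<'E'
from h import *
s=ctrl.sense();print(s["tool_pos"],s["tcp_rot"],s["opening"],s["clock"],s["qpos"])
a=ctrl.read_camera("wrist");cv2.imwrite("pics/w0raw.png",a[:,:,::-1])
cv2.imwrite("pics/w0.png",cv2.resize(a[:,:,::-1],(800,600),interpolation=cv2.INTER_CUBIC))
np.savez("w0.npz",p=s["tool_pos"],q=s["tcp_rot"])
E
```

```text
[0.50258019 0.07653428 0.27955979] [ 9.91656226e-06  7.82673695e-01  6.22432206e-01 -1.91032827e-04] 0.059759809535539894 2.95 [ 1.48308041e-01  1.31036547e-01  1.83260747e+00 -2.25326542e-04
  1.17826962e+00  3.75497689e-01]
```

View pics/w0.png

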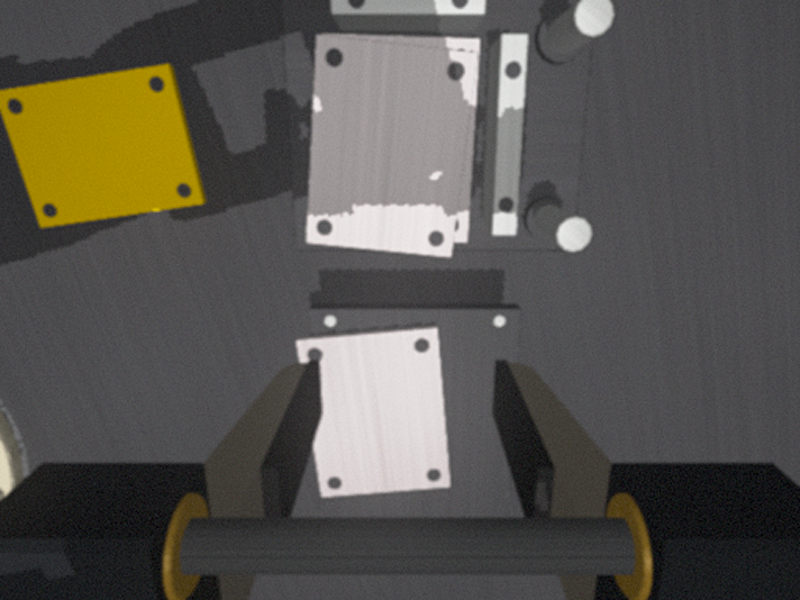

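The wrist picture shows the mid plate at corners (317,34), (306,243), (452,257), with the low plate peeking out at (480,38) and (467,242). The feed plate corners are (297,340), (438,328), (450,486), (322,497). The far bar's inner edge is at column 495 and the left bar's inner edge at row 13. The post tops are at (594,15) and (574,234).

```bash
cat >> h.py <<'E'
def tgt(n,x,y,z):  # nest mm -> tool delta mm (x,y,z) for current pose
    s=ctrl.sense();q=s["tcp_rot"];R=Ro.from_quat(np.r_[q[1:],q[0]]).as_matrix()
    return np.round(R.T@(pose(n,np.array([[x,y,z]])/1e3)[0]-s["tool_pos"])*1e3,1)
def tool(n):
    s=ctrl.sense();q=s["tcp_rot"];R=Ro.from_quat(np.r_[q[1:],q[0]]).as_matrix()
    return rel(n,np.r_[s["tool_pos"][:2],np.arctan2(R[1,0],R[0,0])]),s["tool_pos"][2]*1e3
E
python3 - <<'E'
from h import *
W=cam("wrist");S,D=cam("scene"),cam("side")
u=lambda a:np.array(a)*.64-.2
Xw=np.array([[96,60,100],[96,-60,100],[50,55,75],[66,55,75],[66,-65,75],[50,-65,75],[-50,65,75],[40,65,75],[75,-119,62.5],[-75,-119,62.5]])/1e3
Uw=u([(594,15),(574,234),(500,33),(528,35),(517,235),(492,235),(331,13),(485,13),(520,307),(312,306)])
n,e=fit([(W,Xw,Uw)],[.526,.161,-.225]);print("wrist nest",n,np.round(e,1).tolist())
f=fit([(W,plate(.0705),u([(297,340),(438,328),(450,486),(322,497)]))],n);print("feed",f[0],rel(n,f[0]),np.round(f[1],1).tolist())
m=fit([(W,plate(.061)[[0,2,3]],u([(317,34),(452,257),(306,243)]))],n);print("mid",rel(n,m[0]),np.round(m[1],1).tolist())
l=fit([(W,plate(.053)[[1,2]],u([(480,38),(467,242)]))],n);print("low",rel(n,l[0]),np.round(l[1],1).tolist())
us=lambda a:np.array(a)/5+[176,126]-.4
ud=lambda a:np.array(a)/4.6+[182,152]-.4
ps=[]
for c,U in ((S,us([(683,157),(547,287)])),(D,ud([(97,302),(228,182)])),(W,Uw[:2])):
    p,e=fit([(c,Xw[:2],U)],n);print("posts only",p,np.abs(e).max())
n=np.round(n,4);np.save("nest.npy",n);print("tool in nest",tool(n))
E
```

```text
wrist nest [ 0.52861847  0.15980547 -0.22874656] [[-0.1, -0.3], [-0.2, -0.4], [0.8, 0.1], [0.2, -1.2], [-0.6, -0.3], [-0.2, -0.3], [0.5, 0.7], [0.1, 0.8], [0.5, 0.3], [-2.0, 0.7]]
feed [ 0.45626179 -0.02966942 -0.1360429 ] [-2.75071544e+01 -2.00946707e+02  9.27036598e-02] [[-0.2, -0.0], [0.0, -0.1], [0.4, 0.4], [-0.2, -0.2]]
mid [-18.11263246 -13.29475426  -0.10062829] [[-0.0, 0.4], [-0.4, -0.0], [0.4, -0.5]]
low [-11.66395582  -7.55455951  -0.02911188] [[-0.0, 0.0], [0.0, -0.0]]
posts only [ 0.52695541  0.15870507 -0.22287921] 0.04358131902358764
posts only [ 0.52474932  0.16223881 -0.22675944] 0.04778909907545881
posts only [ 0.52869929  0.15942442 -0.22821554] 0.05607982880010809
tool in nest (array([ -6.37920419, -87.01280773,   1.57210731]), np.float64(279.6223044108168))
```

Call:
{"method": "apply_moves", "body": {
  "increments": [
    {"delta_pos": [-41, -4, 0], "twist": 0, "claw": 65},
    {"delta_pos": [-41, -4, 0], "twist": 0, "claw": 65},
    {"delta_pos": [-41, -4, 0], "twist": 0, "claw": 65},
    {"delta_pos": [-41, -4, 0], "twist": 0, "claw": 65},
    {"delta_pos": [-41, -4, 0], "twist": 0, "claw": 65}
  ]
}}

```text
clock: 3.62
tool_pos: [0.4365, -0.1197, 0.2798]
tcp_rot: [0.0, 0.783, 0.622, 0.0]
force: [0.2, -0.6, 0.2]
opening: 0.06
gripper_force: 0.0
```

Call:
{"method": "apply_moves", "body": {
  "increments": [
    {"delta_pos": [0, 0, 40], "twist": 0, "claw": 65},
    {"delta_pos": [0, 0, 40], "twist": 0, "claw": 65},
    {"delta_pos": [0, 0, 40], "twist": 0, "claw": 65},
    {"delta_pos": [0, 0, 40], "twist": 0, "claw": 65},
    {"delta_pos": [0, 0, 0], "twist": 0, "claw": 65}
  ]
}}

```text
clock: 4.25
tool_pos: [0.4352, -0.1178, 0.1178]
tcp_rot: [-0.002, 0.783, 0.622, -0.002]
force: [-0.3, -0.3, 0.3]
opening: 0.0595
gripper_force: 0.0
```

```bash
python3 - <<'E'
from h import *
n=np.load("nest.npy");print(tool(n),ctrl.sense()["force"])
a=ctrl.read_camera("side")[120:270,200:400,::-1]
cv2.imwrite("pics/s2.png",cv2.resize(a,None,fx=4,fy=4,interpolation=cv2.INTER_CUBIC))
E
```

```text
(array([ -28.03830959, -291.59312394,    1.57225216]), np.float64(117.75964676318402)) [-0.33019257 -0.28490986  0.29590786]
```

View pics/s2.png

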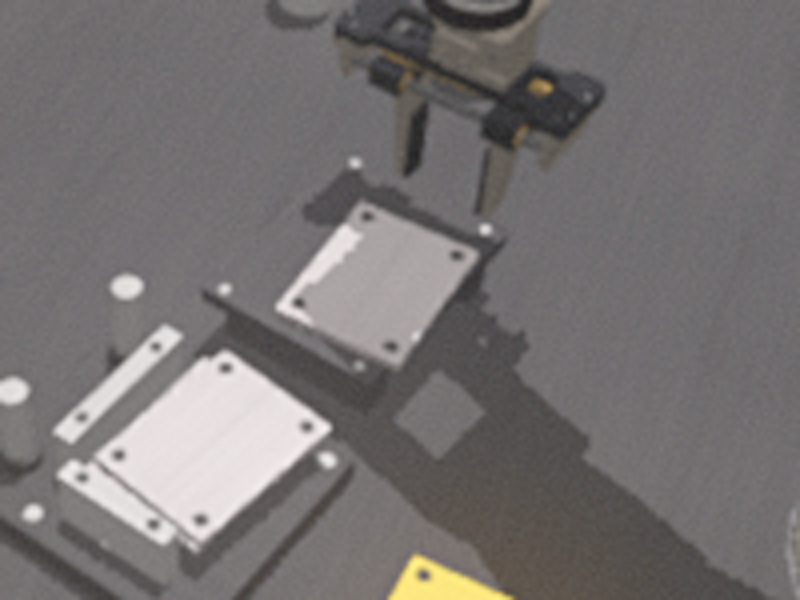

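The fingers, at (410,150) and (490,190), stand behind the feed plate and clear of everything. I'll lower them and start the push.

Call:
{"method": "apply_moves", "body": {
  "increments": [
    {"delta_pos": [0, 0, 14], "twist": 0, "claw": 65},
    {"delta_pos": [0, 0, 9], "twist": 0, "claw": 65},
    {"delta_pos": [0, 0, 5], "twist": 0, "claw": 65},
    {"delta_pos": [0, 0, 0], "twist": 0, "claw": 65},
    {"delta_pos": [4, 0, 0], "twist": 0, "claw": 65}
  ]
}}

```text
clock: 4.92
tool_pos: [0.4386, -0.1138, 0.0918]
tcp_rot: [0.0, 0.782, 0.623, 0.0]
force: [-0.5, 0.3, -0.8]
opening: 0.0597
gripper_force: 0.0
```

Call:
{"method": "apply_moves", "body": {
  "increments": [
    {"delta_pos": [4, 0, 0], "twist": 0, "claw": 65},
    {"delta_pos": [4, 0, 0], "twist": 0, "claw": 65},
    {"delta_pos": [4, 0, 0], "twist": 0, "claw": 65},
    {"delta_pos": [4, 0, 0], "twist": 0, "claw": 65},
    {"delta_pos": [4, 0, 0], "twist": 0, "claw": 65}
  ]
}}

```text
clock: 5.55
tool_pos: [0.443, -0.0941, 0.0916]
tcp_rot: [-0.0, 0.782, 0.623, -0.0]
force: [-0.1, 0.2, -0.1]
opening: 0.0601
gripper_force: 0.3
```

Call:
{"method": "apply_moves", "body": {
  "increments": [
    {"delta_pos": [5, 0, 0], "twist": 0, "claw": 65},
    {"delta_pos": [5, 0, 0], "twist": 0, "claw": 65},
    {"delta_pos": [5, 0, 0], "twist": 0, "claw": 65},
    {"delta_pos": [5, 0, 0], "twist": 0, "claw": 65},
    {"delta_pos": [5, 0, 0], "twist": 0, "claw": 65}
  ]
}}

```text
clock: 6.18
tool_pos: [0.4486, -0.0696, 0.0916]
tcp_rot: [0.0, 0.782, 0.623, 0.0]
force: [-0.3, -0.8, 0.3]
opening: 0.0597
gripper_force: 0.3
```

Call:
{"method": "apply_moves", "body": {
  "increments": [
    {"delta_pos": [8, 0, 1.5], "twist": 0, "claw": 65},
    {"delta_pos": [8, 0, 0], "twist": 0, "claw": 65},
    {"delta_pos": [8, 0, 0], "twist": 0, "claw": 65},
    {"delta_pos": [8, 0, 0], "twist": 0, "claw": 65},
    {"delta_pos": [8, 0, 0], "twist": 0, "claw": 65}
  ]
}}

```text
clock: 6.8
tool_pos: [0.4576, -0.0304, 0.0901]
tcp_rot: [-0.0, 0.782, 0.623, 0.0]
force: [0.5, -0.3, 0.5]
opening: 0.0595
gripper_force: 0.3
```

Call:
{"method": "apply_moves", "body": {
  "increments": [
    {"delta_pos": [8, 0, 0], "twist": 0, "claw": 65},
    {"delta_pos": [8, 0, 0], "twist": 0, "claw": 65},
    {"delta_pos": [8, 0, 0], "twist": 0, "claw": 65},
    {"delta_pos": [8, 0, 0], "twist": 0, "claw": 65},
    {"delta_pos": [8, 0, 0], "twist": 0, "claw": 65}
  ]
}}

```text
clock: 7.42
tool_pos: [0.4666, 0.0085, 0.0901]
tcp_rot: [-0.0, 0.782, 0.623, -0.0]
force: [0.7, -0.2, -0.4]
opening: 0.0599
gripper_force: 0.2
```

```bash
python3 - <<'E'
from h import *
n=np.load("nest.npy");s=ctrl.sense();print(tool(n),s["force"])
a=ctrl.read_camera("side")[150:285,182:362,::-1]
cv2.imwrite("pics/s3.png",cv2.resize(a,None,fx=4.4,fy=4.4,interpolation=cv2.INTER_CUBIC))
E
```

```text
(array([ -26.1318514 , -161.42024736,    1.57350764]), np.float64(90.06191155931951)) [ 0.67477527 -0.22179    -0.40132367]
```

View pics/s3.png

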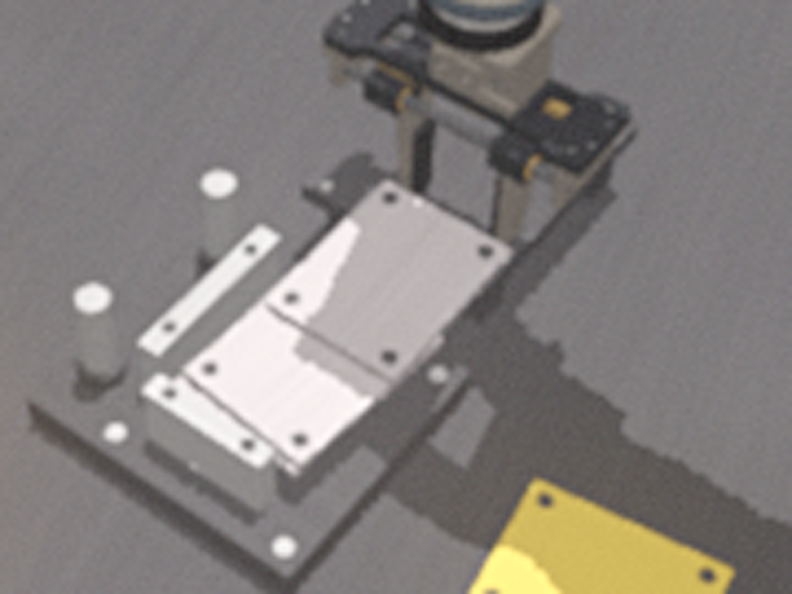

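The feed plate now lies square over mid, with its leading edge running (270,305)–(390,380). I'll push it off the ledge.

Call:
{"method": "apply_moves", "body": {
  "increments": [
    {"delta_pos": [7, 0, 0], "twist": 0, "claw": 65},
    {"delta_pos": [7, 0, 0], "twist": 0, "claw": 65},
    {"delta_pos": [7, 0, 0], "twist": 0, "claw": 65},
    {"delta_pos": [7, 0, 0], "twist": 0, "claw": 65},
    {"delta_pos": [7, 0, 0], "twist": 0, "claw": 65}
  ]
}}

```text
clock: 8.1
tool_pos: [0.4744, 0.0426, 0.0901]
tcp_rot: [-0.0, 0.782, 0.623, -0.0]
force: [0.3, -1.1, -0.1]
opening: 0.0596
gripper_force: 0.3
```

Call:
{"method": "apply_moves", "body": {
  "increments": [
    {"delta_pos": [7, 0, 0], "twist": 0, "claw": 65},
    {"delta_pos": [7, 0, 0], "twist": 0, "claw": 65},
    {"delta_pos": [7, 0, 0], "twist": 0, "claw": 65},
    {"delta_pos": [7, 0, 0], "twist": 0, "claw": 65},
    {"delta_pos": [5, 0, 0], "twist": 0, "claw": 65}
  ]
}}

```text
clock: 8.72
tool_pos: [0.4818, 0.0747, 0.0901]
tcp_rot: [0.0, 0.782, 0.623, 0.0]
force: [0.1, -1.0, 0.2]
opening: 0.0596
gripper_force: 0.3
```

```bash
python3 - <<'E'
from h import *
n=np.load("nest.npy");s=ctrl.sense();print(tool(n),s["force"])
a=ctrl.read_camera("side")[150:285,182:362,::-1]
cv2.imwrite("pics/s4.png",cv2.resize(a,None,fx=4.4,fy=4.4,interpolation=cv2.INTER_CUBIC))
E
```

```text
(array([-26.27562059, -93.48245678,   1.57366004]), np.float64(90.08956598634387)) [ 0.06209493 -1.02683276  0.16629499]
```

View pics/s4.png

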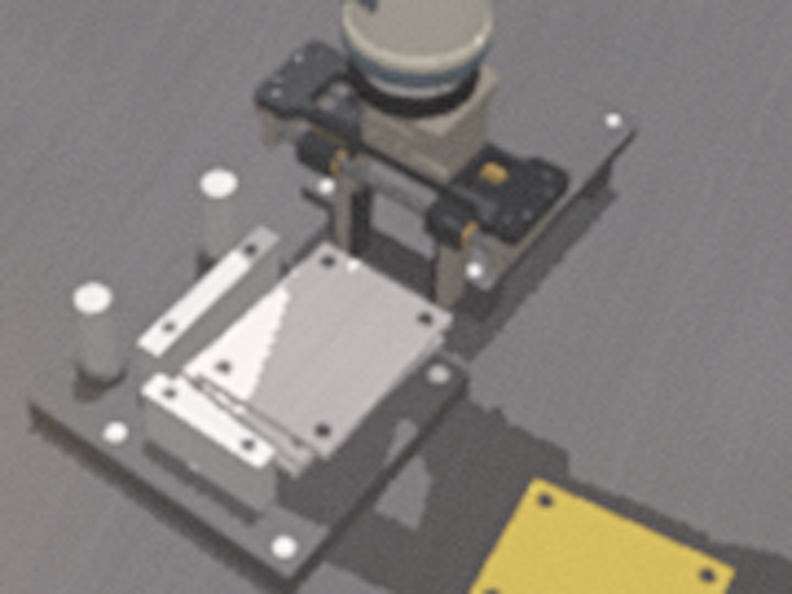

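The feed plate is on the pile. I'll back off, lower the fingers into the gap, and then push all three plates toward the left bar.

Call:
{"method": "apply_moves", "body": {
  "increments": [
    {"delta_pos": [-4, 0, 0], "twist": 0, "claw": 60},
    {"delta_pos": [-3, 4, 0], "twist": 0, "claw": 57},
    {"delta_pos": [0, 4, 0], "twist": 0, "claw": 57},
    {"delta_pos": [0, 0, 15], "twist": 0, "claw": 57},
    {"delta_pos": [0, 0, 14], "twist": 0, "claw": 57}
  ]
}}

```text
clock: 9.4
tool_pos: [0.4876, 0.0655, 0.0599]
tcp_rot: [-0.0, 0.782, 0.623, -0.0]
force: [0.7, -0.1, -0.4]
opening: 0.0527
gripper_force: 0.0
```

Call:
{"method": "apply_moves", "body": {
  "increments": [
    {"delta_pos": [0, 0, 0], "twist": 0, "claw": 57},
    {"delta_pos": [3, 0, 0], "twist": 0, "claw": 57},
    {"delta_pos": [3, 0, 0], "twist": 0, "claw": 57},
    {"delta_pos": [3, 0, 0], "twist": 0, "claw": 57},
    {"delta_pos": [3, 0, 0], "twist": 0, "claw": 57}
  ]
}}

```text
clock: 10.02
tool_pos: [0.4908, 0.0775, 0.0613]
tcp_rot: [0.0, 0.782, 0.623, 0.0]
force: [-0.0, -2.5, 0.8]
opening: 0.0528
gripper_force: 0.7
```

```bash
python3 - <<'E'
from h import *
n=np.load("nest.npy");s=ctrl.sense();print(tool(n),s["force"],s["opening"])
E
```

```text
(array([-18.20430065, -88.73858386,   1.57371294]), np.float64(61.325678610130815)) [-2.26451111e-03 -2.54336875e+00  8.28961928e-01] 0.05278115947165979
```

Call:
{"method": "apply_moves", "body": {
  "increments": [
    {"delta_pos": [2, 0, 0], "twist": 0, "claw": 57},
    {"delta_pos": [2, 0, 0], "twist": 0, "claw": 57},
    {"delta_pos": [2, 0, 0], "twist": 0, "claw": 57},
    {"delta_pos": [2, 0, 0], "twist": 0, "claw": 57}
  ]
}}

```text
clock: 10.52
tool_pos: [0.4924, 0.0851, 0.0611]
tcp_rot: [0.0, 0.782, 0.623, -0.0]
force: [0.7, -3.8, 1.0]
opening: 0.0522
gripper_force: 1.7
```

Call:
{"method": "apply_moves", "body": {
  "increments": [
    {"delta_pos": [1.5, 0, 0], "twist": 0, "claw": 57},
    {"delta_pos": [1, 0, 0], "twist": 0, "claw": 57},
    {"delta_pos": [0, 0, 0], "twist": 0, "claw": 57}
  ]
}}

```text
clock: 10.9
tool_pos: [0.4931, 0.0876, 0.0611]
tcp_rot: [0.0, 0.782, 0.623, 0.0]
force: [0.9, -3.2, 0.2]
opening: 0.0521
gripper_force: 1.2
```

Call:
{"method": "apply_moves", "body": {
  "increments": [
    {"delta_pos": [1, 0, 0], "twist": 0, "claw": 57},
    {"delta_pos": [1, 0, 0], "twist": 0, "claw": 57}
  ]
}}

```text
clock: 11.15
tool_pos: [0.4932, 0.0893, 0.061]
tcp_rot: [0.0, 0.782, 0.623, -0.0]
force: [0.2, -6.5, 1.5]
opening: 0.0525
gripper_force: 3.0
```

Call:
{"method": "apply_moves", "body": {
  "increments": [
    {"delta_pos": [0.7, 0, 0], "twist": 0, "claw": 57},
    {"delta_pos": [0, 0, 0], "twist": 0, "claw": 57}
  ]
}}

```text
clock: 11.4
tool_pos: [0.4932, 0.0899, 0.061]
tcp_rot: [-0.0, 0.782, 0.623, -0.0]
force: [-0.3, -5.8, 1.1]
opening: 0.0524
gripper_force: 2.9
```

Call:
{"method": "apply_moves", "body": {
  "increments": [
    {"delta_pos": [0.7, 0, 0], "twist": 0, "claw": 57},
    {"delta_pos": [0, 0, 0], "twist": 0, "claw": 57}
  ]
}}

```text
clock: 11.65
tool_pos: [0.4933, 0.0904, 0.061]
tcp_rot: [0.0, 0.782, 0.623, -0.001]
force: [0.2, -6.9, 1.9]
opening: 0.0525
gripper_force: 3.4
```

Call:
{"method": "apply_moves", "body": {
  "increments": [
    {"delta_pos": [0.6, 0, 0], "twist": 0, "claw": 57},
    {"delta_pos": [0, 0, 0], "twist": 0, "claw": 57}
  ]
}}

```text
clock: 11.9
tool_pos: [0.4934, 0.0909, 0.061]
tcp_rot: [0.0, 0.782, 0.623, -0.001]
force: [-0.7, -7.6, 2.1]
opening: 0.0525
gripper_force: 3.9
```

Call:
{"method": "apply_moves", "body": {
  "increments": [
    {"delta_pos": [0.6, 0, 0], "twist": 0, "claw": 57},
    {"delta_pos": [0, 0, 0], "twist": 0, "claw": 57}
  ]
}}

```text
clock: 12.15
tool_pos: [0.4934, 0.0911, 0.061]
tcp_rot: [0.0, 0.782, 0.623, -0.001]
force: [-1.3, -11.5, 2.9]
opening: 0.0523
gripper_force: 5.3
```

```bash
python3 - <<'E'
from h import *
n=np.load("nest.npy");s=ctrl.sense();print(tool(n),s["force"],s["wrist_torque"])
E
```

```text
(array([-18.69818505, -74.87967327,   1.57407799]), np.float64(60.98836600344791)) [ -1.32884693 -11.45516127   2.91842694] [-1.79228002  0.01297874 -0.07984509]
```

Call:
{"method": "apply_moves", "body": {
  "increments": [
    {"delta_pos": [0.6, 0, 0], "twist": 0, "claw": 57},
    {"delta_pos": [0, 0, 0], "twist": 0, "claw": 57},
    {"delta_pos": [-4, 0, 0], "twist": 0, "claw": 57},
    {"delta_pos": [-10, 0, 0], "twist": 0, "claw": 57},
    {"delta_pos": [-6, 0, 0], "twist": 0, "claw": 57}
  ]
}}

```text
clock: 12.78
tool_pos: [0.4894, 0.0727, 0.0611]
tcp_rot: [-0.0, 0.782, 0.623, 0.0]
force: [-0.4, 1.0, -0.8]
opening: 0.0527
gripper_force: 0.0
```

Call:
{"method": "apply_moves", "body": {
  "increments": [
    {"delta_pos": [0, 0, -25], "twist": 0, "claw": 57},
    {"delta_pos": [0, 0, -55], "twist": 0, "claw": 57},
    {"delta_pos": [0, -28, 0], "twist": 0, "claw": 70},
    {"delta_pos": [30, -29, 0], "twist": 0, "claw": 70},
    {"delta_pos": [33, -29, 0], "twist": 0, "claw": 70}
  ]
}}

```text
clock: 13.4
tool_pos: [0.4194, 0.1542, 0.1414]
tcp_rot: [0.0, 0.783, 0.622, 0.0]
force: [0.6, 0.1, -0.1]
opening: 0.0644
gripper_force: 0.0
```

Call:
{"method": "apply_moves", "body": {
  "increments": [
    {"delta_pos": [31, 0, 0], "twist": 0, "claw": 76},
    {"delta_pos": [0, 0, 0], "twist": -0.175, "claw": 76},
    {"delta_pos": [0, 0, 0], "twist": -0.175, "claw": 76},
    {"delta_pos": [0, 0, 0], "twist": -0.175, "claw": 76},
    {"delta_pos": [0, 0, 0], "twist": -0.175, "claw": 76}
  ]
}}

```text
clock: 14.02
tool_pos: [0.4268, 0.1839, 0.1411]
tcp_rot: [-0.0, 0.519, 0.855, 0.0]
force: [0.4, -0.3, 0.1]
opening: 0.07
gripper_force: 0.0
```

Call:
{"method": "apply_moves", "body": {
  "increments": [
    {"delta_pos": [0, 0, 0], "twist": -0.175, "claw": 76},
    {"delta_pos": [0, 0, 0], "twist": -0.175, "claw": 76},
    {"delta_pos": [0, 0, 0], "twist": -0.175, "claw": 76},
    {"delta_pos": [0, 0, 0], "twist": -0.175, "claw": 76},
    {"delta_pos": [0, 0, 0], "twist": -0.173, "claw": 76}
  ]
}}

```text
clock: 14.65
tool_pos: [0.4268, 0.1838, 0.1411]
tcp_rot: [-0.0, 0.109, 0.994, 0.0]
force: [-0.1, 0.1, 0.0]
opening: 0.0701
gripper_force: 0.0
```

Call:
{"method": "apply_moves", "body": {
  "increments": [
    {"delta_pos": [0, 0, 0], "twist": 0, "claw": 76}
  ]
}}

```text
clock: 14.78
tool_pos: [0.4268, 0.1839, 0.1411]
tcp_rot: [-0.0, 0.112, 0.994, 0.0]
force: [-0.0, 0.2, 0.0]
opening: 0.0701
gripper_force: 0.0
```

```bash
python3 - <<'E'
from h import *
n=np.load("nest.npy");s=ctrl.sense();print(tool(n),s["force"],s["opening"],s["clock"])
np.savez("w1.npz",p=s["tool_pos"],q=s["tcp_rot"])
a=ctrl.read_camera("wrist");cv2.imwrite("pics/w1.png",cv2.resize(a[:,:,::-1],(800,600),interpolation=cv2.INTER_CUBIC))
E
```

```text
(array([-104.56810278,    0.37283525,    3.14508712]), np.float64(141.08303797238815)) [-0.00437331  0.2475174   0.00501917] 0.0701054548243512 14.775
```

View pics/w1.png

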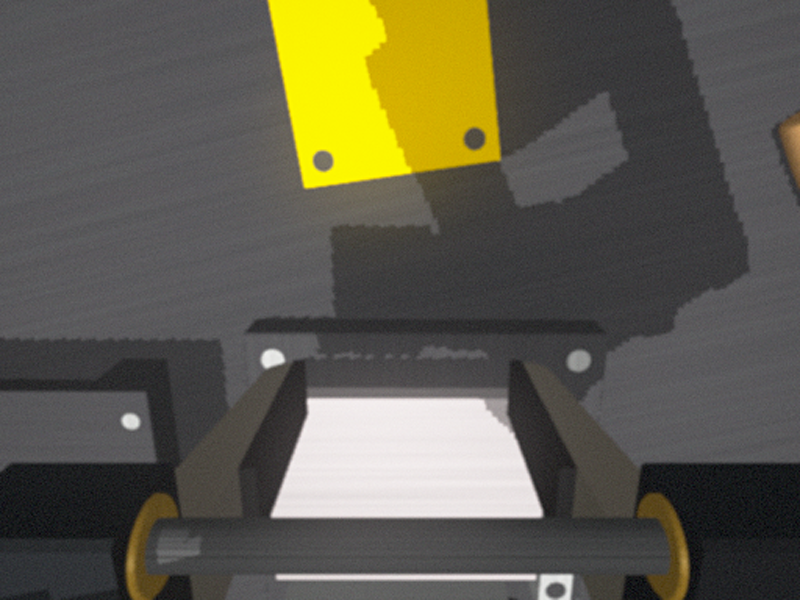

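The wrist view shows the pile's near edge parallel to the fingers at row 397, with both fingers outside it. Next I'll lower the fingers and push toward the far bar.

Call:
{"method": "apply_moves", "body": {
  "increments": [
    {"delta_pos": [0, 0, 30], "twist": 0, "claw": 76},
    {"delta_pos": [0, 0, 35], "twist": 0, "claw": 76},
    {"delta_pos": [0, 0, 15], "twist": 0, "claw": 76},
    {"delta_pos": [0, 0, 0], "twist": 0, "claw": 76},
    {"delta_pos": [-6, 0, 0], "twist": 0, "claw": 76}
  ]
}}

```text
clock: 15.45
tool_pos: [0.4333, 0.1829, 0.0619]
tcp_rot: [0.0, 0.112, 0.994, 0.0]
force: [1.0, -0.5, -0.5]
opening: 0.07
gripper_force: 0.0
```

Call:
{"method": "apply_moves", "body": {
  "increments": [
    {"delta_pos": [-3, 0, 0], "twist": 0, "claw": 76},
    {"delta_pos": [-3, 0, 0], "twist": 0, "claw": 76},
    {"delta_pos": [-3, 0, 0], "twist": 0, "claw": 76},
    {"delta_pos": [-3, 0, 0], "twist": 0, "claw": 76},
    {"delta_pos": [-3, 0, 0], "twist": 0, "claw": 76}
  ]
}}

```text
clock: 16.08
tool_pos: [0.4472, 0.1792, 0.061]
tcp_rot: [-0.0, 0.112, 0.994, -0.0]
force: [-1.4, 0.1, 1.0]
opening: 0.0697
gripper_force: 0.7
```

Call:
{"method": "apply_moves", "body": {
  "increments": [
    {"delta_pos": [-3, 0, 0], "twist": 0, "claw": 76},
    {"delta_pos": [-3, 0, 0], "twist": 0, "claw": 76},
    {"delta_pos": [-3, 0, 0], "twist": 0, "claw": 76},
    {"delta_pos": [-2, 0, 0], "twist": 0, "claw": 76},
    {"delta_pos": [-2, 0, 0], "twist": 0, "claw": 76}
  ]
}}

```text
clock: 16.7
tool_pos: [0.4599, 0.1764, 0.061]
tcp_rot: [-0.0, 0.112, 0.994, -0.0]
force: [-2.1, -0.5, 0.3]
opening: 0.0698
gripper_force: 1.0
```

```bash
python3 - <<'E'
from h import *
n=np.load("nest.npy");s=ctrl.sense();print(tool(n),s["force"],s["wrist_torque"])
E
```

```text
(array([-70.63405577,   0.56009241,   3.14646195]), np.float64(60.9809554292296)) [-2.14305856 -0.50082437  0.25453795] [-0.04323023  0.19781288 -0.08714603]
```

Call:
{"method": "apply_moves", "body": {
  "increments": [
    {"delta_pos": [-2, 0, 0], "twist": 0, "claw": 76},
    {"delta_pos": [-2, 0, 0], "twist": 0, "claw": 76},
    {"delta_pos": [-1.5, 0, 0], "twist": 0, "claw": 76},
    {"delta_pos": [-1.5, 0, 0], "twist": 0, "claw": 76}
  ]
}}

```text
clock: 17.2
tool_pos: [0.4669, 0.1749, 0.0611]
tcp_rot: [-0.0, 0.112, 0.994, -0.0]
force: [-1.3, -0.9, -0.5]
opening: 0.0694
gripper_force: 1.0
```

Call:
{"method": "apply_moves", "body": {
  "increments": [
    {"delta_pos": [-1, 0, 0], "twist": 0, "claw": 76},
    {"delta_pos": [-1, 0, 0], "twist": 0, "claw": 76}
  ]
}}

```text
clock: 17.45
tool_pos: [0.4688, 0.1745, 0.0611]
tcp_rot: [-0.0, 0.112, 0.994, -0.0]
force: [-3.5, -0.2, 0.2]
opening: 0.0699
gripper_force: 1.7
```

Call:
{"method": "apply_moves", "body": {
  "increments": [
    {"delta_pos": [-0.7, 0, 0], "twist": 0, "claw": 76},
    {"delta_pos": [-0.7, 0, 0], "twist": 0, "claw": 76}
  ]
}}

```text
clock: 17.7
tool_pos: [0.469, 0.1744, 0.061]
tcp_rot: [-0.001, 0.112, 0.994, -0.0]
force: [-8.4, 4.2, 4.4]
opening: 0.0696
gripper_force: 4.8
```

Call:
{"method": "apply_moves", "body": {
  "increments": [
    {"delta_pos": [-0.6, 0, 0], "twist": 0, "claw": 76},
    {"delta_pos": [0, 0, 0], "twist": 0, "claw": 76}
  ]
}}

```text
clock: 17.95
tool_pos: [0.469, 0.1743, 0.0609]
tcp_rot: [-0.002, 0.112, 0.994, -0.0]
force: [-10.0, 5.4, 4.2]
opening: 0.0697
gripper_force: 5.1
```

Call:
{"method": "apply_moves", "body": {
  "increments": [
    {"delta_pos": [-0.6, 0, 0], "twist": 0, "claw": 76},
    {"delta_pos": [0, 0, 0], "twist": 0, "claw": 76}
  ]
}}

```text
clock: 18.2
tool_pos: [0.4691, 0.1743, 0.0608]
tcp_rot: [-0.002, 0.112, 0.994, -0.0]
force: [-10.9, 6.0, 5.3]
opening: 0.0696
gripper_force: 6.2
```

```bash
python3 - <<'E'
from h import *
n=np.load("nest.npy");s=ctrl.sense();print(tool(n),s["force"],s["wrist_torque"])
E
```

```text
(array([-61.27156736,   0.60219222,   3.14539628]), np.float64(60.81941155962878)) [-10.90917975   6.0331942    5.30707782] [ 0.9301236   1.6762929  -0.33251771]
```

Call:
{"method": "apply_moves", "body": {
  "increments": [
    {"delta_pos": [4, 0, 0], "twist": 0, "claw": 76},
    {"delta_pos": [12, 0, 0], "twist": 0, "claw": 76},
    {"delta_pos": [9, 0, 0], "twist": 0, "claw": 76},
    {"delta_pos": [0, 0, -40], "twist": 0, "claw": 60},
    {"delta_pos": [0, 0, -40], "twist": 0, "claw": 57}
  ]
}}

```text
clock: 18.82
tool_pos: [0.4462, 0.1795, 0.1418]
tcp_rot: [-0.0, 0.111, 0.994, -0.0]
force: [0.9, 0.4, -0.1]
opening: 0.0529
gripper_force: 0.0
```

Call:
{"method": "apply_moves", "body": {
  "increments": [
    {"delta_pos": [-28, -33, 0], "twist": 0.175, "claw": 57},
    {"delta_pos": [0, 0, 0], "twist": 0.175, "claw": 57},
    {"delta_pos": [0, 0, 0], "twist": 0.175, "claw": 57},
    {"delta_pos": [0, 0, 0], "twist": 0.175, "claw": 57},
    {"delta_pos": [0, 0, 0], "twist": 0.175, "claw": 57}
  ]
}}

```text
clock: 19.45
tool_pos: [0.4667, 0.1411, 0.1411]
tcp_rot: [0.0, 0.525, 0.851, 0.0]
force: [0.3, 0.4, -0.1]
opening: 0.0523
gripper_force: 0.0
```

Call:
{"method": "apply_moves", "body": {
  "increments": [
    {"delta_pos": [0, 0, 0], "twist": 0.175, "claw": 57},
    {"delta_pos": [0, 0, 0], "twist": 0.175, "claw": 57},
    {"delta_pos": [0, 0, 0], "twist": 0.175, "claw": 57},
    {"delta_pos": [0, 0, 0], "twist": 0.173, "claw": 57},
    {"delta_pos": [0, 0, 0], "twist": 0, "claw": 57}
  ]
}}

```text
clock: 20.08
tool_pos: [0.4667, 0.1412, 0.1411]
tcp_rot: [0.0, 0.782, 0.623, 0.0]
force: [0.3, -0.3, -0.3]
opening: 0.0523
gripper_force: 0.0
```

```bash
python3 - <<'E'
from h import *
n=np.load("nest.npy");s=ctrl.sense();print(tool(n),s["force"],s["opening"],tgt(n,0,-99,141))
E
```

```text
(array([-56.0497358 , -32.1892066 ,   1.57488573]), np.float64(141.13621780140105)) [ 0.30183587 -0.3411711  -0.26922222] 0.052292353402387665 [-67.   55.8   0.1]
```

Call:
{"method": "apply_moves", "body": {
  "increments": [
    {"delta_pos": [-34, 28, 0], "twist": 0, "claw": 57},
    {"delta_pos": [-33, 28, 0], "twist": 0, "claw": 57},
    {"delta_pos": [0, 0, 0], "twist": 0, "claw": 57},
    {"delta_pos": [0, 0, 35], "twist": 0, "claw": 57},
    {"delta_pos": [0, 0, 25], "twist": 0, "claw": 57}
  ]
}}

```text
clock: 20.7
tool_pos: [0.5057, 0.0639, 0.0802]
tcp_rot: [-0.0, 0.781, 0.624, -0.0]
force: [0.2, 0.6, -0.7]
opening: 0.0524
gripper_force: 0.0
```

Call:
{"method": "apply_moves", "body": {
  "increments": [
    {"delta_pos": [0, 0, 20], "twist": 0, "claw": 57},
    {"delta_pos": [5, 0, 0], "twist": 0, "claw": 57},
    {"delta_pos": [5, 0, 0], "twist": 0, "claw": 57},
    {"delta_pos": [4, 0, 0], "twist": 0, "claw": 57},
    {"delta_pos": [3, 0, 0], "twist": 0, "claw": 57}
  ]
}}

```text
clock: 21.32
tool_pos: [0.5108, 0.0803, 0.0618]
tcp_rot: [0.0, 0.782, 0.623, 0.001]
force: [-0.7, 0.7, 0.2]
opening: 0.0526
gripper_force: 0.0
```

Call:
{"method": "apply_moves", "body": {
  "increments": [
    {"delta_pos": [2, 0, 0], "twist": 0, "claw": 57},
    {"delta_pos": [1, 0, 0], "twist": 0, "claw": 57},
    {"delta_pos": [1, 0, 0], "twist": 0, "claw": 57}
  ]
}}

```text
clock: 21.7
tool_pos: [0.5112, 0.0837, 0.0611]
tcp_rot: [-0.0, 0.782, 0.623, -0.0]
force: [0.0, -0.1, -0.8]
opening: 0.0523
gripper_force: 0.0
```

```bash
python3 - <<'E'
from h import *
n=np.load("nest.npy");s=ctrl.sense();print(tool(n),s["force"],s["opening"])
E
```

```text
(array([  0.32949526, -78.09940214,   1.57340215]), np.float64(61.107527346559884)) [ 0.0048832  -0.0918695  -0.75760739] 0.05234764681680636
```

No contact yet, and home is at about -74.9.

Call:
{"method": "apply_moves", "body": {
  "increments": [
    {"delta_pos": [1, 0, 0], "twist": 0, "claw": 57},
    {"delta_pos": [1, 0, 0], "twist": 0, "claw": 57}
  ]
}}

```text
clock: 21.95
tool_pos: [0.5117, 0.0856, 0.061]
tcp_rot: [-0.0, 0.782, 0.623, -0.0]
force: [-0.2, -0.5, -0.9]
opening: 0.0521
gripper_force: 0.0
```

Call:
{"method": "apply_moves", "body": {
  "increments": [
    {"delta_pos": [0.7, 0, 0], "twist": 0, "claw": 57},
    {"delta_pos": [0, 0, 0], "twist": 0, "claw": 57}
  ]
}}

```text
clock: 22.2
tool_pos: [0.5118, 0.0863, 0.0611]
tcp_rot: [-0.0, 0.782, 0.623, -0.0]
force: [0.4, -0.3, 0.8]
opening: 0.0524
gripper_force: 0.0
```

Call:
{"method": "apply_moves", "body": {
  "increments": [
    {"delta_pos": [0.7, 0, 0], "twist": 0, "claw": 57},
    {"delta_pos": [0, 0, 0], "twist": 0, "claw": 57}
  ]
}}

```text
clock: 22.45
tool_pos: [0.5119, 0.0868, 0.0611]
tcp_rot: [0.0, 0.782, 0.623, -0.0]
force: [-1.4, -2.2, 0.3]
opening: 0.0522
gripper_force: 1.3
```

Call:
{"method": "apply_moves", "body": {
  "increments": [
    {"delta_pos": [0.7, 0, 0], "twist": 0, "claw": 57},
    {"delta_pos": [0, 0, 0], "twist": 0, "claw": 57}
  ]
}}

```text
clock: 22.7
tool_pos: [0.5119, 0.0869, 0.0611]
tcp_rot: [0.0, 0.782, 0.623, -0.001]
force: [-0.6, -7.3, 2.5]
opening: 0.0525
gripper_force: 3.7
```

```bash
python3 - <<'E'
from h import *
n=np.load("nest.npy");s=ctrl.sense();print(tool(n),s["force"],s["wrist_torque"])
E
```

```text
(array([  0.23107392, -74.83739508,   1.57376726]), np.float64(61.06771889715784)) [-0.60092918 -7.28893048  2.48225267] [-1.35600463  0.00579606 -0.14412672]
```

Contact is at -74.8, the same home position as before. I'll retreat, rise and check with a wrist view.

Call:
{"method": "apply_moves", "body": {
  "increments": [
    {"delta_pos": [-4, 0, 0], "twist": 0, "claw": 57},
    {"delta_pos": [-10, 0, 0], "twist": 0, "claw": 57},
    {"delta_pos": [0, 0, -45], "twist": 0, "claw": 57},
    {"delta_pos": [0, 0, -50], "twist": 0, "claw": 20},
    {"delta_pos": [0, 0, -50], "twist": 0, "claw": 0}
  ]
}}

```text
clock: 23.32
tool_pos: [0.5086, 0.0736, 0.2075]
tcp_rot: [-0.0, 0.782, 0.623, -0.0]
force: [0.9, 0.2, -0.3]
opening: 0.0343
gripper_force: 0.0
```

Call:
{"method": "apply_moves", "body": {
  "increments": [
    {"delta_pos": [-10, 0, 0], "twist": 0, "claw": 0},
    {"delta_pos": [0, 0, 0], "twist": 0, "claw": 0},
    {"delta_pos": [0, 0, 0], "twist": 0, "claw": 0}
  ]
}}

```text
clock: 23.7
tool_pos: [0.5058, 0.064, 0.2047]
tcp_rot: [-0.001, 0.782, 0.623, -0.001]
force: [-0.1, -0.5, -0.8]
opening: 0.005
gripper_force: 0.0
```

```bash
python3 - <<'E'
from h import *
n=np.load("nest.npy");s=ctrl.sense();print(tool(n),s["force"],s["opening"],s["clock"])
W=cam("wrist");a=ctrl.read_camera("wrist")
for nm,X in (("feed",plate(.069)),("bars",np.array([[50,55,75],[50,-65,75],[-50,65,75],[40,65,75],[96,60,100],[96,-60,100]])/1e3)):
    print(nm,np.round(proj(W,pose(n,X))).tolist())
u=proj(W,pose(n,plate(.069)));c=u.mean(0);x0,y0=int(c[0]-130),max(0,int(c[1]-110))
b=a[y0:y0+195,x0:x0+260,::-1];print(x0,y0)
cv2.imwrite("pics/w2raw.png",a[:,:,::-1]);cv2.imwrite("pics/w2.png",cv2.resize(b,None,fx=3,fy=3,interpolation=cv2.INTER_CUBIC))
np.savez("w2.npz",p=s["tool_pos"],q=s["tcp_rot"],o=[x0,y0])
E
```

```text
(array([ -0.46721326, -98.45375444,   1.57298542]), np.float64(204.65204865591556)) [-0.0933729  -0.54840152 -0.79087519] 0.0049930392573135475 23.7
feed [[191.0, -31.0], [331.0, -30.0], [321.0, 150.0], [200.0, 150.0]]
bars [[331.0, -17.0], [322.0, 151.0], [189.0, -34.0], [318.0, -33.0], [412.0, -38.0], [391.0, 151.0]]
130 0
```

View pics/w2.png

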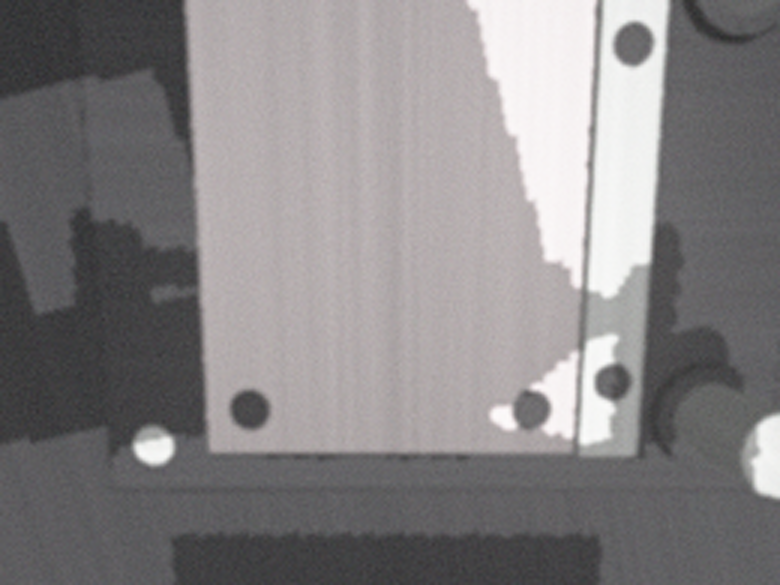

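The feed plate's edge lies tight along the far bar at column ~585. Its lower edge at row 453 lines up with the bar end at nest y=-65, and no lower plate peeks out. Next I'll press at the centre with closed fingers.

Call:
{"method": "apply_moves", "body": {
  "increments": [
    {"delta_pos": [33, 0, 0], "twist": 0, "claw": 0},
    {"delta_pos": [33, 0, 0], "twist": 0, "claw": 0},
    {"delta_pos": [32, 0, 0], "twist": 0, "claw": 0},
    {"delta_pos": [0, 0, 40], "twist": 0, "claw": 0},
    {"delta_pos": [0, 0, 40], "twist": 0, "claw": 0}
  ]
}}

```text
clock: 24.38
tool_pos: [0.5284, 0.1604, 0.1243]
tcp_rot: [-0.0, 0.782, 0.623, -0.0]
force: [0.6, 0.1, -0.4]
opening: 0.0006
gripper_force: 0.0
```

Call:
{"method": "apply_moves", "body": {
  "increments": [
    {"delta_pos": [0, 0, 18], "twist": 0, "claw": 0},
    {"delta_pos": [0, 0, 5], "twist": 0, "claw": 0},
    {"delta_pos": [0, 0, 2], "twist": 0, "claw": 0},
    {"delta_pos": [0, 0, 0], "twist": 0, "claw": 0}
  ]
}}

```text
clock: 24.88
tool_pos: [0.5295, 0.16, 0.1021]
tcp_rot: [0.0, 0.782, 0.623, 0.001]
force: [-0.4, 0.6, 0.0]
opening: 0.0006
gripper_force: 0.0
```

```bash
python3 - <<'E'
from h import *
n=np.load("nest.npy");s=ctrl.sense();print(tool(n),s["force"],s["opening"],s["clock"])
E
```

```text
(array([0.81154524, 0.34810037, 1.57338154]), np.float64(102.08291453953157)) [-0.39581597  0.5807941   0.03248381] 0.0006062681267147858 24.875
```

Call:
{"method": "apply_moves", "body": {
  "increments": [
    {"delta_pos": [0, 0, 3], "twist": 0, "claw": 0},
    {"delta_pos": [0, 0, 2], "twist": 0, "claw": 0},
    {"delta_pos": [0, 0, 1], "twist": 0, "claw": 0},
    {"delta_pos": [0, 0, 1], "twist": 0, "claw": 0}
  ]
}}

```text
clock: 25.38
tool_pos: [0.5287, 0.1598, 0.0941]
tcp_rot: [-0.0, 0.782, 0.623, 0.0]
force: [-1.7, -0.9, 5.1]
opening: 0.0002
gripper_force: 2.2
```

Call:
{"method": "apply_moves", "body": {
  "increments": [
    {"delta_pos": [0, 0, 1], "twist": 0, "claw": 0},
    {"delta_pos": [0, 0, 1], "twist": 0, "claw": 0}
  ]
}}

```text
clock: 25.62
tool_pos: [0.5288, 0.1598, 0.0924]
tcp_rot: [0.0, 0.782, 0.623, 0.0]
force: [-1.4, -0.7, 5.5]
opening: 0.0005
gripper_force: 3.1
```

Call:
{"method": "apply_moves", "body": {
  "increments": [
    {"delta_pos": [0, 0, 1], "twist": 0, "claw": 0},
    {"delta_pos": [0, 0, 1], "twist": 0, "claw": 0}
  ]
}}

```text
clock: 25.88
tool_pos: [0.5288, 0.1598, 0.0905]
tcp_rot: [0.0, 0.782, 0.623, 0.0]
force: [-2.8, -1.3, 7.7]
opening: 0.0004
gripper_force: 4.1
```

Call:
{"method": "apply_moves", "body": {
  "increments": [
    {"delta_pos": [0, 0, 1], "twist": 0, "claw": 0},
    {"delta_pos": [0, 0, 1], "twist": 0, "claw": 0}
  ]
}}

```text
clock: 26.12
tool_pos: [0.5288, 0.1598, 0.0893]
tcp_rot: [-0.0, 0.782, 0.623, -0.0]
force: [-7.5, -3.2, 26.7]
opening: 0.0001
gripper_force: 13.2
```

The pad has bottomed: about 5 mm of travel, with force stepping up to 27 N. I'll hold briefly, then release.

Call:
{"method": "apply_moves", "body": {
  "increments": [
    {"delta_pos": [0, 0, 0], "twist": 0, "claw": 0},
    {"delta_pos": [0, 0, 0], "twist": 0, "claw": 0}
  ]
}}

```text
clock: 26.38
tool_pos: [0.5288, 0.1598, 0.0893]
tcp_rot: [0.0, 0.782, 0.623, 0.0]
force: [-5.4, -2.7, 17.6]
opening: 0.0003
gripper_force: 8.6
```

Call:
{"method": "apply_moves", "body": {
  "increments": [
    {"delta_pos": [0, 0, -1], "twist": 0, "claw": 0},
    {"delta_pos": [0, 0, -1.5], "twist": 0, "claw": 0},
    {"delta_pos": [0, 0, -1.5], "twist": 0, "claw": 0},
    {"delta_pos": [0, 0, -1.5], "twist": 0, "claw": 0},
    {"delta_pos": [0, 0, -1.5], "twist": 0, "claw": 0}
  ]
}}

```text
clock: 27.0
tool_pos: [0.5288, 0.1598, 0.0951]
tcp_rot: [0.0, 0.782, 0.623, 0.0]
force: [-0.1, 0.3, -0.1]
opening: 0.0001
gripper_force: 0.0
```

Call:
{"method": "apply_moves", "body": {
  "increments": [
    {"delta_pos": [0, 0, -3], "twist": 0, "claw": 0},
    {"delta_pos": [0, 0, -20], "twist": 0, "claw": 0},
    {"delta_pos": [0, 0, -45], "twist": 0, "claw": 0},
    {"delta_pos": [-49, 0, -45], "twist": 0, "claw": 0},
    {"delta_pos": [-49, 0, 0], "twist": 0, "claw": 0}
  ]
}}

```text
clock: 27.62
tool_pos: [0.5093, 0.0669, 0.2086]
tcp_rot: [0.002, 0.782, 0.624, 0.003]
force: [0.3, 0.1, 0.4]
opening: 0.0002
gripper_force: 0.0
```

Call:
{"method": "apply_moves", "body": {
  "increments": [
    {"delta_pos": [0, 0, 0], "twist": 0, "claw": 0},
    {"delta_pos": [0, 0, 0], "twist": 0, "claw": 0}
  ]
}}

```text
clock: 27.88
tool_pos: [0.5076, 0.0673, 0.2054]
tcp_rot: [-0.0, 0.783, 0.622, 0.0]
force: [0.4, -0.2, -0.6]
opening: 0.0002
gripper_force: 0.0
```

```bash
python3 - <<'E'
from h import *
n=np.load("nest.npy");s=ctrl.sense();print(tool(n),s["force"],s["clock"])
W=cam("wrist");a=ctrl.read_camera("wrist");z=np.load("w2.npz")
s0=dict(tool_pos=z["p"],tcp_rot=z["q"]);W0=cam("wrist",s0);b=cv2.imread("pics/w2raw.png")[:,:,::-1]
# edge positions of the pile before/after along nest lines through near edge (x) and front edge (y), in nest mm
def edge(img,c,pts):
    u=proj(c,pose(n,pts)).astype(np.float32)
    g=cv2.GaussianBlur(img,(3,3),0).astype(np.float32).mean(2)
    v=cv2.remap(g,u[:,0].reshape(-1,1),u[:,1].reshape(-1,1),cv2.INTER_LINEAR).ravel();return np.abs(np.diff(v)).argmax()
t=np.arange(-8,8,.25)
for nm,I,c in (("before",b,W0),("after",a,W)):
    r=[]
    for y in (-50,-30,-10): r.append(-50+t[edge(I,c,np.c_[(-50+t),t*0+y,t*0+69]/1e3)])
    for x in (-35,-15,0,15): r.append(-65+t[edge(I,c,np.c_[t*0+x,-65+t,t*0+69]/1e3)])
    print(nm,r)
E
```

```text
(array([  0.49708267, -94.85459123,   1.57251009]), np.float64(205.35134158028256)) [ 0.36322877 -0.17974789 -0.61481572] 27.875
before [np.float64(-51.25), np.float64(-51.0), np.float64(-50.75), np.float64(-65.75), np.float64(-65.5), np.float64(-65.5), np.float64(-65.25)]
after [np.float64(-51.0), np.float64(-50.75), np.float64(-50.25), np.float64(-57.5), np.float64(-65.25), np.float64(-65.25), np.float64(-65.5)]
```

```bash
python3 -c "
from station import ctrl
print(ctrl.sign_off())"
```

```text
the job is handed in; nothing more can be done
None
```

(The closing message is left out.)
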